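# Tighten the blue guide-rail clamp with its ratchet wrench

## Robot

A 7-joint arm with a two-finger parallel gripper is mounted at the origin on the work surface. World frame = base frame: x ahead of the robot, y to its left, z up, the work surface at z = 0. Lengths are in m, angles in rad, forces in N, time in s.
With the tool pointing down it reaches from about 0.425 to 0.825 m from the base axis. Payload 3.6 kg.
Tool frame: the origin (TCP) lies at the very end of the fingers, on their centre line; the grasp point (between the pads) lies 19 mm behind it; z points along the fingers, y is the line along which they close (so a half turn about z gives the same grasp; the last joint's range is limited). The gripper opens to 85 mm and grips with 20 to 120 N. Pads are 22 mm wide; open, the fingers measure 114 mm over their backs; the gripper's body (76 mm by 85 mm) begins 54 mm behind the grasp point. The pads swing forward as they close: fully open they stand 13 mm farther back than shut.
Start: joints at [-1.175, 0.615, -0.013, 1.423, 0.008, 1.103, -0.04], TCP at [0.266, 0.593, 0.231] pointing down, gripper open.
Joint ranges: [-3.12, 3.12], [-0.3, 2.06], [-1.34, 1.32], [0.26, 2.42], [-1.36, 4.5], [0.01, 1.98], [-2.84, 2.84]. Speed limits (rad/s): [2.79, 2.79, 3.14, 3.14, 3.14, 3.14, 3.14].

## Interface

Orientations are given as a unit quaternion [w, x, y, z].
In Python, from bench import telemetry, read_camera, ctrl gives the robot as it stands. The module is installed in compiled form; this text tells all that it offers.
- The arm moves only by the tool play_rows, never from a script. Its argument "motion" is a list of rows, each a list of 6 numbers: the shift along the tool's x, y, z in units of 75 cm (1.0 is 75 cm), then the turn, a rotation vector about the tool's x, y, z in units of pi/2 rad (1.0 is pi/2 rad). In form: [[tx, ty, tz, wx, wy, wz], ...]. A call has 1 to 8 rows; each row is the pose to reach, as a shift and turn from the pose commanded when the call began, along the tool's axes at that moment; what a row does not reach only later rows make up. A row lasts 1/12 s, in which the tool goes at most 41.7 mm and 7.16 degrees, less where a joint would pass 70% of its speed; a pose out of reach is approached as far as the arm can. A call with a number of a shift or a turn outside -1 to 1 is refused whole. A call with a gripper value outside its range is refused whole. "jaw" is the opening, from 0 (shut) to 1 (fully open), set as the call begins (left out, the last holds). The fingers move at their own pace and stop on an object; "force" is the grip in N (left out, the last holds). Time passes only in rows, so rows that repeat a pose let the fingers close. It gives the time, the measured TCP pose, the force, the opening and the grip force at its end, in the units of the state.
- telemetry.state(): the state, without advancing time (a new reading comes with each control period).
- read_camera(name): name is "scene" or "side" or "wrist"; returns a dict with "img" (384x512x3 uint8, red, green, blue), "fx", "fy", "cx", "cy" (pixels), "T" (4x4, takes a point from camera to world coordinates); the wrist camera has in their place "T_tool_cam" (4x4, takes a point from camera to tool coordinates, whose origin is the TCP and whose axes are the flange's). Camera axes: x right, y down, z forward; pixel columns grow to the right and rows downward; lengths in m; the calibration is good to about 2 mm. A picture is of the moment at which its call begins: read the wrist's pose just before it. There is no depth.
- ctrl.sign_off(): hands the job in; it is judged then, once.
The state is a dict: "time": time; "qpos": joint angles; "joint_vel": joint speeds; "joint_efforts": joint torques, N m; "eef_pos": TCP position; "tcp_rot": TCP orientation; "contact_force": force on the tool from outside, world axes, zero at the start; "ft_torque": the same for the moment, N m; "width": finger opening in m; "gripper_force": force on a finger pad.
Only numpy, scipy, OpenCV 4.12 (cv2) and the standard library are available. Lean on these libraries where they do the work, as an engineer would, in place of code of your own. Each camera call takes 0.05 s, during which the arm holds its last target. There are 200 camera calls.

## Task

Tighten the guide-rail clamp that carries the blue-handled ratchet wrench: swing the wrench back and forth by its handle, clockwise to tighten and freely back, until the black pointer on the clamp's collar stands in the green sector, not past it. Turn the collar only with the wrench, then let go, and leave the yellow-handled clamp alone.

Things in the scene. Friction and masses are not known exactly. Their poses are not given: they have to be found in the camera images.
- blue_grip (a point): Middle of the wrench's blue handle: level round bar 22 mm thick, 95 mm long, centre line 75 mm above the table, clear all round and below; this point is 155 mm from the turning axis, towards which its +x points. The wrench is captive, swings level only, drives clockwise and slips counter-clockwise (both under 6 N here), stays where left. Teeth 15 deg apart: it may run up to 15 deg before biting.
- blue_axis (a point): Fixed point on the blue clamp's vertical turning axis, on top of its round steel collar (90 mm wide), 56 mm above the table; z up, +x to the middle of the green sector. The handle points the other way: two stop posts (78 mm from the axis, 82 mm high) let it swing 0.55 rad either side of -x, so several strokes are needed. The wrench head here is 48 mm wide, 82 mm high. Keep the gripper 70 mm away.
- blue_collar (a joint): Angle of the blue clamp's collar in rad, growing clockwise (tightening). Its black pointer starts at 0 to 1.2; the green sector spans 2.36 to 2.88 (middle 2.62), then comes the red one. The ratchet cannot turn it back; it stays where left.
- yellow_grip (a point): Middle of the yellow handle, 75 mm above the table, of the other clamp, otherwise the same as the blue one. To be left alone.

How it is judged:
At the end, for the whole second after the job is handed in: The blue clamp's collar is at rest with its pointer in the green sector (collar angle 2.34 to 2.90 rad) (value of joint blue_collar between 2.34 and 2.9 rad and velocity of joint blue_collar below 0.05 rad/s); the robot touches nothing.
It fails at once if the yellow clamp's wrench is moved (by more than 25 mm) (distance of yellow_grip from where it was at the start of the episode above 0.025 m).
It fails at once if the gripper takes the collar itself (comes within 70 mm of the blue axis point) (distance between the grasp point and blue_axis below 0.07 m).
It also fails if it takes over 58 s, if anything falls off the work surface, if the arm or the gripper's body presses on something with over 40 N, if the wrist force passes 120 N, or if a joint passes its speed limit or range.

## Working session

There is one attempt and no reset: what is moved stays moved. The work goes in short steps, Python scripts to look and compute and a tool call to move; the robot and the scene stay as the last step left them, time stands still between calls to the robot, and variables do not carry over. Pictures are saved under pics/ and viewed, at most 10 in all, crops included, and the job is handed in when it is done.

Besides the shell and the picture viewer there is one more tool, called as a command line: name --pt "numbers of a row" for each row, then --argument value for the rest. play_rows: Moves the arm, as the interface text tells. Shifts and turns lie within -1 to 1; 1 stands for 75 cm of shift or pi/2 rad of turn. Its arguments: {"type":"object","properties":{"motion":{"type":"array"},"jaw":{"type":"number"},"force":{"type":"number"}},"required":["motion"]}

```bash
mkdir -p pics; cat > h.py <<'E'
import numpy as np, cv2
from scipy.spatial.transform import Rotation as R
from bench import telemetry, read_camera, ctrl
def ray(c,u,v,z):
    T=np.array(c["T"]); d=T[:3,:3]@np.array([(u-c["cx"])/c["fx"],(v-c["cy"])/c["fy"],1]); o=T[:3,3]
    return o+d*(z-o[2])/d[2]
def proj(c,p):
    T=np.array(c["T"]); q=T[:3,:3].T@(np.array(p)-T[:3,3]); return q[0]/q[2]*c["fx"]+c["cx"],q[1]/q[2]*c["fy"]+c["cy"]
E
python3 - <<'E'
from h import *
import pickle
for n in("scene","side"):
    c=read_camera(n); pickle.dump(c,open(n+".pkl","wb")); cv2.imwrite(f"pics/{n}0.png",cv2.resize(c["img"][:,:,::-1],(768,576),interpolation=cv2.INTER_CUBIC))
    print(n,c["fx"],c["cx"],c["cy"],np.round(c["T"],3).tolist())
print(telemetry.state())
E
```

```text
scene 347.7556028812807 253.59152574156963 186.9259747360015 [[0.268, 0.808, -0.524, 0.989], [0.963, -0.217, 0.157, -0.151], [0.014, -0.547, -0.837, 0.769], [0.0, 0.0, 0.0, 1.0]]
side 401.4649408499474 252.07582442752684 188.2699725403155 [[-0.774, -0.354, 0.526, 0.098], [-0.633, 0.429, -0.644, 0.543], [0.002, -0.831, -0.556, 0.572], [0.0, 0.0, 0.0, 1.0]]
{'time': 0.1, 'qpos': array([-1.17549152,  0.61583155, -0.01261647,  1.4247654 ,  0.00807719,
        1.10340488, -0.04042146]), 'joint_vel': array([ 5.15893642e-04, -2.73065093e-03, -1.03878996e-03, -4.15933763e-03,
        6.23410874e-04, -7.88404019e-05, -2.19492950e-05]), 'joint_efforts': array([ 9.05138149e-04, -4.70387363e+01,  2.60111131e-01, -1.71572185e+01,
        1.00512386e-02,  5.93836579e-03, -1.11378461e-05]), 'eef_pos': array([0.26581224, 0.59239646, 0.23023925]), 'tcp_rot': array([-2.42077853e-04,  2.09325684e-01,  9.77845267e-01, -1.15475191e-03]), 'contact_force': array([ 0.39508503, -0.11934701,  0.40187834]), 'ft_torque': array([-0.0160107 , -0.00970239,  0.04149579]), 'gripper_force': 0.0, 'width': 0.08550922130865467}
```

View pics/scene0.png

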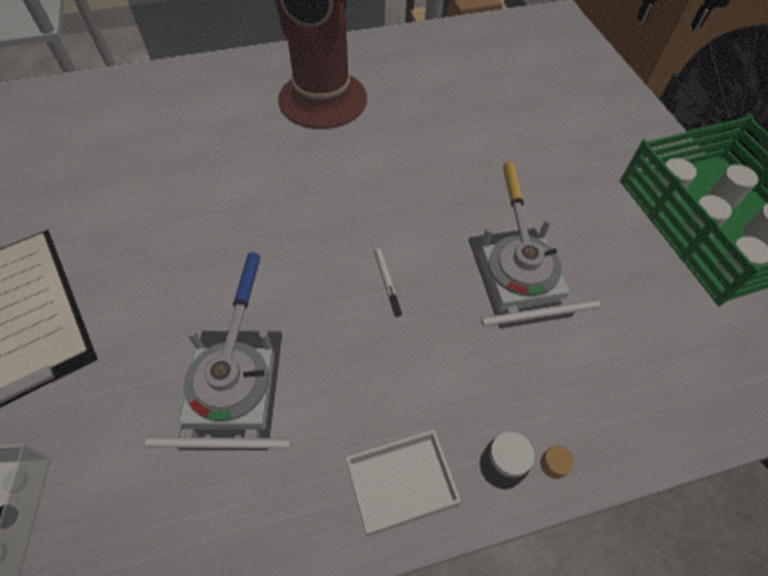

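View pics/side0.png

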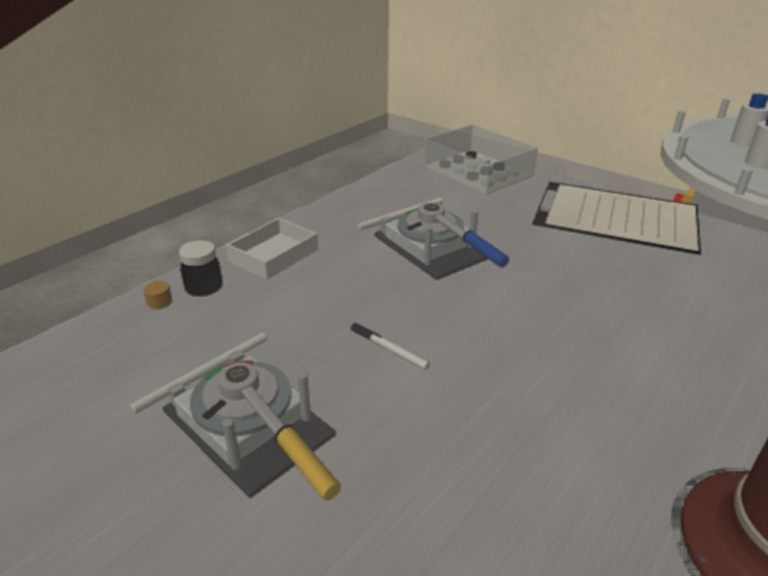

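The scene view shows the blue wrench with its head at (221,371), its handle from (253,256) to (242,302), the pointer tip at (262,373) and green at (219,414). The yellow clamp is well to the right. In the side view the blue head is at (432,208) and the handle runs from (468,238) to (504,261).

```bash
python3 - <<'E'
from h import *
import pickle
S=pickle.load(open("scene.pkl","rb"));D=pickle.load(open("side.pkl","rb"))
f=lambda c,U,V,z: ray(c,(U+.5)/1.5-.5,(V+.5)/1.5-.5,z)
A=f(S,221,370,.082); A2=f(D,432,207,.082); print("axis",A,A2)
for n,c,p in(("hS",S,[(253,257),(242,302)]),("hD",D,[(504,260),(469,238)])):
    for u,v in p:
        q=f(c,u,v,.078); print(n,q,np.hypot(*(q-A)[:2]))
Z=.056
ang=lambda q:np.degrees(np.arctan2(*(q-A)[[1,0]]))
for n,u,v in(("ptr",264,373),("ptr_in",246,374),("green",219,414),("gr",209,413),("gend",231,411),("red",200,409),("postL",196,340),("postR",265,339)):
    q=f(S,u,v,.082 if 'post' in n else Z); print(n,q,np.hypot(*(q-A)[:2]),ang(q))
x=S["img"][150:330,80:210][:, :, ::-1]
cv2.imwrite("pics/crop.png",cv2.resize(x[70:150,30:120],None,fx=8,fy=7,interpolation=cv2.INTER_CUBIC))
E
```

```text
axis [ 0.64473408 -0.27919321  0.082     ] [ 0.64183539 -0.27561313  0.082     ]
hS [ 0.45755266 -0.20888923  0.078     ] 0.19994882491865149
hS [ 0.5381279  -0.23696377  0.078     ] 0.11466561090803401
hD [ 0.45354424 -0.20333043  0.078     ] 0.2056908253729627
hD [ 0.53319737 -0.22787555  0.078     ] 0.12277597102314354
ptr [ 0.65284394 -0.22423612  0.056     ] 0.05555223960157828 81.60560738426535
ptr_in [ 0.64754281 -0.2497073   0.056     ] 0.02961938324698373 84.55860274108454
green [ 0.69737695 -0.29376555  0.056     ] 0.0546225707199367 -15.472889259018407
gr [ 0.69228015 -0.30701913  0.056     ] 0.05509003243474526 -30.337933334817727
gend [ 0.69744738 -0.27718739  0.056     ] 0.05275144833801115 2.179130047214367
red [ 0.68317317 -0.31858363  0.056     ] 0.055037889641868794 -45.70030872671913
postL [ 0.58790467 -0.30919179  0.082     ] 0.06426116353003158 -152.17173419873095
postR [ 0.61246619 -0.2121686   0.082     ] 0.07438760112254447 115.7077217599968
```

View pics/crop.png

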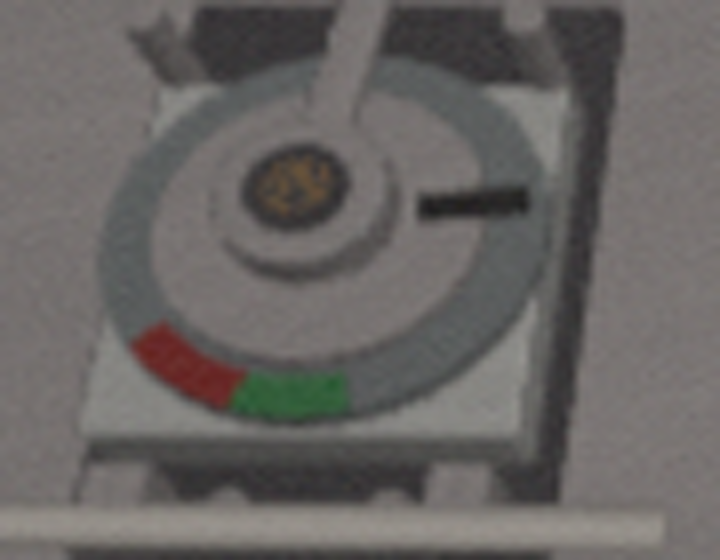

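The enlarged crop shows green spanning roughly +3° to -28° in the world frame (middle about -13°) and the pointer at about 83°. That leaves about 1.67 rad to tighten. The handle is at 158°, so the swing range is about 136° to 198°.

```bash
cat >> h.py <<'E'
AX=np.array([.643,-.2775])
def rows(targets):
    """targets: list of (radius, handle angle deg, tcp z); prints rows from present pose"""
    s=telemetry.state(); q=s["tcp_rot"]; r=R.from_quat([*q[1:],q[0]]); out=[]
    print("t",s["time"],"tcp",s["eef_pos"].round(4),"yaw",np.degrees(np.arctan2(*r.as_matrix()[[1,0],0])).round(1))
    for rad,a,z in targets:
        t=np.radians(a); c,n=np.cos(t),np.sin(t)
        G=R.from_matrix(np.array([[c,n,0],[n,-c,0],[0,0,-1]]))
        p=np.array([*(AX+rad*np.array([c,n])),z])
        out.append([*(r.inv().apply(p-s["eef_pos"])/.75).round(3).tolist(),*((r.inv()*G).as_rotvec()/(np.pi/2)).round(3).tolist()])
    print(out)
E
python3 -c "
from h import *
rows([(.157,158.3,.2),(.157,158.3,.056)])"
```

```text
t 0.1 tcp [0.2658 0.5924 0.2302] yaw 155.8
[[-0.725, -0.861, 0.042, -0.002, -0.0, -0.027], [-0.725, -0.861, 0.234, -0.002, -0.0, -0.027]]
```

play_rows --pt "-0.725 -0.861 0 0 0 -0.027" --pt "-0.725 -0.861 0 0 0 -0.027" --pt "-0.725 -0.861 0 0 0 -0.027" --pt "-0.725 -0.861 0 0 0 -0.027" --pt "-0.725 -0.861 0 0 0 -0.027" --pt "-0.725 -0.861 0 0 0 -0.027" --pt "-0.725 -0.861 0 0 0 -0.027" --pt "-0.725 -0.861 0 0 0 -0.027" --jaw 1 --force 30

```text
time: 0.77
eef_pos: [0.3575, 0.2703, 0.2311]
tcp_rot: [-0.0, 0.188, 0.982, -0.0]
contact_force: [1.0, -0.0, 0.1]
width: 0.0851
gripper_force: 0.0
```

```bash
python3 -c "
from h import *
rows([(.157,158.3,.2),(.157,158.3,.056)])"
```

```text
t 0.7667 tcp [0.3575 0.2703 0.2311] yaw 158.3
[[-0.415, -0.538, 0.042, -0.0, -0.0, -0.0], [-0.415, -0.538, 0.234, -0.0, -0.0, -0.0]]
```

play_rows --pt "-0.415 -0.538 0.04 0 0 0" --pt "-0.415 -0.538 0.04 0 0 0" --pt "-0.415 -0.538 0.04 0 0 0" --pt "-0.415 -0.538 0.04 0 0 0" --pt "-0.415 -0.538 0.04 0 0 0" --pt "-0.415 -0.538 0.04 0 0 0" --pt "-0.415 -0.538 0.04 0 0 0" --pt "-0.415 -0.538 0.04 0 0 0"

```text
time: 1.43
eef_pos: [0.4487, -0.0495, 0.2116]
tcp_rot: [-0.0, 0.188, 0.982, 0.0]
contact_force: [1.2, 0.3, 0.2]
width: 0.0856
gripper_force: 0.0
```

```bash
python3 -c "
from h import *
rows([(.157,158.3,.2),(.157,158.3,.056)])"
```

```text
t 1.4333 tcp [ 0.4487 -0.0495  0.2116] yaw 158.3
[[-0.144, -0.187, 0.015, 0.0, -0.0, -0.0], [-0.144, -0.187, 0.207, 0.0, -0.0, -0.0]]
```

play_rows --pt "-0.144 -0.187 0.015 0 0 0" --pt "-0.144 -0.187 0.015 0 0 0" --pt "-0.144 -0.187 0.015 0 0 0" --pt "-0.144 -0.187 0.015 0 0 0" --pt "-0.144 -0.187 0.015 0 0 0" --pt "-0.144 -0.187 0.015 0 0 0"

```text
time: 1.93
eef_pos: [0.4966, -0.2228, 0.1997]
tcp_rot: [-0.0, 0.192, 0.981, -0.001]
contact_force: [-0.2, -0.4, -0.5]
width: 0.0851
gripper_force: 0.0
```

```bash
python3 - <<'E'
from h import *
rows([(.157,158.3,.056)])
s=telemetry.state(); c=read_camera("wrist"); q=s["tcp_rot"]
T=np.eye(4);T[:3,:3]=R.from_quat([*q[1:],q[0]]).as_matrix();T[:3,3]=s["eef_pos"]
c["T"]=T@c["T_tool_cam"]
import pickle; pickle.dump(c,open("wrist.pkl","wb"))
cv2.imwrite("pics/wrist1.png",cv2.resize(c["img"][:,:,::-1],(768,576)))
for a in (107.5,155,202.5):
  t=np.radians(158.3); print(a,np.array(proj(c,[*(AX+a/1000*np.array([np.cos(t),np.sin(t)])),.075]))*1.5)
print("axis",np.array(proj(c,[*AX,.082]))*1.5)
E
```

```text
t 1.9333 tcp [ 0.4966 -0.2228  0.1997] yaw 157.8
[[0.001, 0.005, 0.192, -0.002, 0.0, -0.005]]
107.5 [394.17766112 351.9804961 ]
155 [393.97910774 283.93961782]
202.5 [393.75988827 208.81681597]
axis [394.70570842 491.41782286]
```

View pics/wrist1.png

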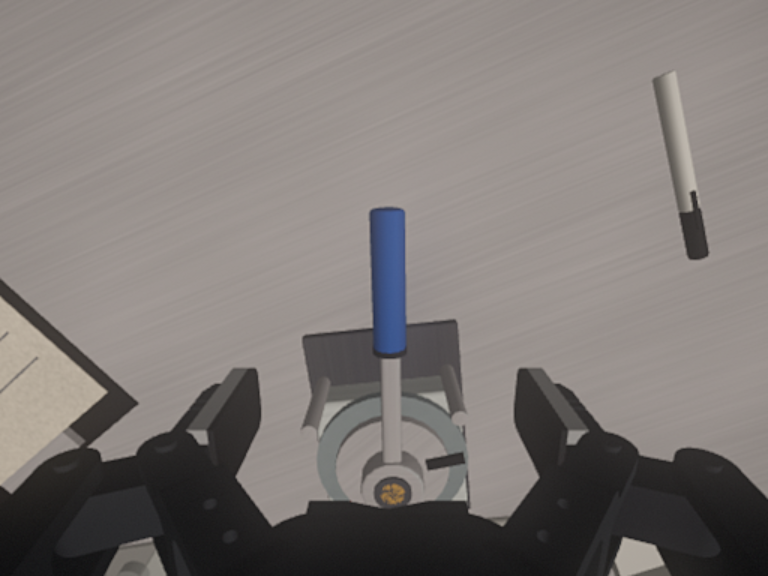

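The wrist view confirms the estimate: handle tip at (387,209), inner end at (390,350) and axis at (393,491), all within about 4 mm of prediction. The plate edge puts the clamp's -x at about 165°.

play_rows --pt "0 0 0.05 0 0 0" --pt "0 0 0.1 0 0 0" --pt "0 0 0.15 0 0 -0.01" --pt "0 0 0.19 0 0 -0.01" --pt "0 0 0.19 0 0 -0.01"

```text
time: 2.4
eef_pos: [0.493, -0.2129, 0.0527]
tcp_rot: [-0.007, 0.179, 0.984, 0.002]
contact_force: [-1.2, 0.6, -0.3]
width: 0.0855
gripper_force: 0.0
```

play_rows --pt "0 0 0 0 0 0" --pt "0 0 0 0 0 0" --pt "0 0 0 0 0 0" --pt "0 0 0 0 0 0" --pt "0 0 0 0 0 0" --pt "0 0 0 0 0 0" --pt "0 0 0 0 0 0" --pt "0 0 0 0 0 0" --jaw 0 --force 30

```text
time: 3.07
eef_pos: [0.498, -0.2186, 0.0597]
tcp_rot: [0.001, 0.182, 0.983, -0.0]
contact_force: [-1.5, -0.4, 6.3]
width: 0.0211
gripper_force: 29.0
```

```bash
python3 - <<'E'
from h import *
s=telemetry.state();print(s["width"],s["contact_force"],s["gripper_force"])
d=s["eef_pos"][:2]-AX; print(np.degrees(np.arctan2(d[1],d[0])),np.hypot(*d))
rows([(.157,a,.056) for a in (163,168,173,178,183,188,192,192)])
E
```

```text
0.021066650745235244 [-1.45495799 -0.36726101  6.30694193] 28.95212173461914
157.8819188653958 0.15652649899892912
t 3.0667 tcp [ 0.498  -0.2186  0.0597] yaw 159.1
[[0.0, -0.019, 0.005, -0.0, 0.002, -0.044], [-0.002, -0.037, 0.005, -0.0, 0.002, -0.099], [-0.005, -0.055, 0.005, -0.0, 0.002, -0.155], [-0.011, -0.072, 0.005, -0.0, 0.002, -0.21], [-0.017, -0.089, 0.005, -0.0, 0.002, -0.266], [-0.025, -0.106, 0.005, -0.001, 0.002, -0.321], [-0.033, -0.118, 0.005, -0.001, 0.002, -0.366], [-0.033, -0.118, 0.005, -0.001, 0.002, -0.366]]
```

play_rows --pt "0 -0.019 -0.002 0 0 -0.044" --pt "-0.002 -0.037 -0.002 0 0 -0.099" --pt "-0.005 -0.055 -0.002 0 0 -0.155" --pt "-0.011 -0.072 -0.002 0 0 -0.21" --pt "-0.017 -0.089 -0.002 0 0 -0.266" --pt "-0.025 -0.106 -0.002 0 0 -0.321" --pt "-0.033 -0.118 -0.002 0 0 -0.366" --pt "-0.033 -0.118 -0.002 0 0 -0.366"

```text
time: 3.73
eef_pos: [0.4891, -0.3124, 0.0599]
tcp_rot: [0.001, -0.105, 0.995, -0.001]
contact_force: [-0.8, -0.1, 0.4]
width: 0.0207
gripper_force: 30.3
```

```bash
python3 - <<'E'
from h import *
s=telemetry.state();print(s["width"],s["contact_force"],s["gripper_force"])
d=s["eef_pos"][:2]-AX; print(np.degrees(np.arctan2(d[1],d[0])),np.hypot(*d))
rows([(.157,a,.058) for a in (187,181,175,169,163,157,151,145)])
E
```

```text
0.020726994253199453 [-0.7643057  -0.05325439  0.39943019] 30.273406505584717
-167.22307659239485 0.15780431212296162
t 3.7333 tcp [ 0.4891 -0.3124  0.0599] yaw -168.0
[[-0.002, 0.021, 0.002, -0.002, 0.001, 0.056], [-0.005, 0.043, 0.002, -0.002, 0.001, 0.122], [-0.01, 0.064, 0.002, -0.002, 0.001, 0.189], [-0.018, 0.085, 0.002, -0.002, 0.001, 0.256], [-0.027, 0.104, 0.002, -0.002, 0.001, 0.322], [-0.039, 0.123, 0.002, -0.001, 0.001, 0.389], [-0.052, 0.14, 0.002, -0.001, 0.002, 0.456], [-0.068, 0.156, 0.002, -0.001, 0.002, 0.522]]
```

play_rows --pt "-0.002 0.021 0 0 0 0.056" --pt "-0.005 0.043 0 0 0 0.122" --pt "-0.01 0.064 0 0 0 0.189" --pt "-0.018 0.085 0 0 0 0.256" --pt "-0.027 0.104 0 0 0 0.322" --pt "-0.039 0.123 0 0 0 0.389" --pt "-0.052 0.14 0 0 0 0.456" --pt "-0.068 0.156 0 0 0 0.522"

```text
time: 4.4
eef_pos: [0.5155, -0.1866, 0.0599]
tcp_rot: [0.003, 0.304, 0.953, -0.002]
contact_force: [3.2, -7.4, -7.7]
width: 0.0211
gripper_force: 30.0
```

```bash
cat > st.py <<'E'
from h import *
import sys,pickle
s=telemetry.state();print(s["width"].round(4),s["contact_force"].round(1),s["qpos"].round(2))
d=s["eef_pos"][:2]-AX; print(np.degrees(np.arctan2(d[1],d[0])),np.hypot(*d))
rows([(.157,float(a),.059) for a in sys.argv[2].split(',')])
if sys.argv[1]!="-":
    c=read_camera("scene"); pickle.dump(c,open("scene.pkl","wb"))
    cv2.imwrite(f"pics/{sys.argv[1]}.png",cv2.resize(c["img"][200:300,90:210,::-1],None,fx=6,fy=6,interpolation=cv2.INTER_CUBIC))
E
python3 st.py s1 142,139,139,139
```

```text
Traceback (most recent call last):
  File "st.py", line 3, in <module>
    s=telemetry.state();print(s["width"].round(4),s["contact_force"].round(1),s["qpos"].round(2))
                              ^^^^^^^^^^^^^^^^
AttributeError: 'float' object has no attribute 'round'
```

```bash
sed -i 's/s\["width"\].round(4)/s["width"]/' st.py; python3 st.py s1 142,139,139,139
```

```text
0.02106969826461785 [ 3.2 -7.4 -7.7] [ 0.19  0.69  0.18  1.9  -0.21  0.56  1.46]
144.50801135582668 0.15660453268689867
t 4.4 tcp [ 0.5155 -0.1866  0.0599] yaw 144.6
[[0.0, 0.009, 0.001, -0.001, 0.004, 0.029], [-0.0, 0.02, 0.001, -0.001, 0.004, 0.062], [-0.0, 0.02, 0.001, -0.001, 0.004, 0.062], [-0.0, 0.02, 0.001, -0.001, 0.004, 0.062]]
```

View pics/s1.png

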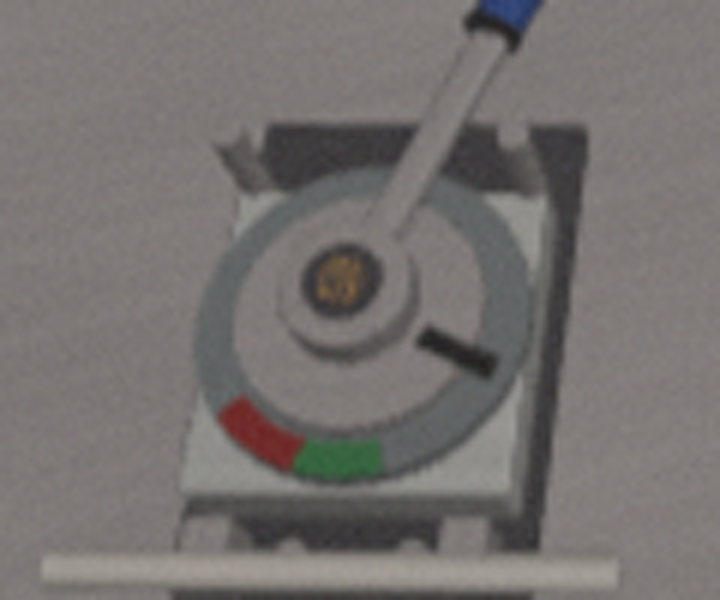

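The pointer now runs from (427,338) to (490,367) in the crop, and green goes from (382,456) to (297,456).

```bash
cat > pt.py <<'E'
from h import *
import sys,pickle
c=pickle.load(open("scene.pkl","rb"))
for a in sys.argv[1:]:
    X,Y=map(float,a.split(',')); q=ray(c,90+(X+.5)/6-.5,200+(Y+.5)/6-.5,.057)[:2]-AX
    print(a,np.hypot(*q).round(4),np.degrees(np.arctan2(q[1],q[0])).round(1))
E
python3 pt.py 427,338 490,367 382,456 340,461 297,456
```

```text
427,338 0.0271 45.9
490,367 0.0534 48.0
382,456 0.0583 -1.1
340,461 0.0583 -15.3
297,456 0.0586 -30.3
```

play_rows --pt "0 0.009 0 0 0 0.029" --pt "0 0.022 0 0 0 0.068" --pt "0 0.022 0 0 0 0.068" --pt "0 0.022 0 0 0 0.068"

```text
time: 4.78
eef_pos: [0.5261, -0.1726, 0.06]
tcp_rot: [0.004, 0.352, 0.936, -0.001]
contact_force: [4.5, -3.9, -5.7]
width: 0.021
gripper_force: 30.5
```

```bash
python3 st.py - 144,150,156,162,168,174,180,186
```

```text
0.02100942310357175 [ 4.5 -3.9 -5.7] [ 0.14  0.7   0.22  1.89 -0.25  0.57  1.37]
138.09289048833074 0.15711570804670322
t 4.7833 tcp [ 0.5261 -0.1726  0.06  ] yaw 138.8
[[-0.001, -0.022, 0.001, -0.0, 0.005, -0.058], [-0.004, -0.043, 0.001, -0.0, 0.005, -0.125], [-0.009, -0.064, 0.001, -0.001, 0.005, -0.191], [-0.017, -0.085, 0.001, -0.001, 0.005, -0.258], [-0.027, -0.105, 0.002, -0.001, 0.005, -0.325], [-0.038, -0.123, 0.002, -0.001, 0.005, -0.391], [-0.052, -0.14, 0.002, -0.002, 0.005, -0.458], [-0.067, -0.156, 0.002, -0.002, 0.005, -0.525]]
```

play_rows --pt "-0.001 -0.022 0 0 0 -0.058" --pt "-0.004 -0.043 0 0 0 -0.125" --pt "-0.009 -0.064 0 0 0 -0.191" --pt "-0.017 -0.085 0 0 0 -0.258" --pt "-0.027 -0.105 0 0 0 -0.325" --pt "-0.038 -0.123 0 0 0 -0.391" --pt "-0.052 -0.14 0 0 0 -0.458" --pt "-0.067 -0.156 0 0 0 -0.525"

```text
time: 5.45
eef_pos: [0.4856, -0.2932, 0.06]
tcp_rot: [0.001, -0.055, 0.999, -0.001]
contact_force: [3.2, -1.8, -4.5]
width: 0.021
gripper_force: 31.4
```

```bash
python3 st.py - 190,193.5,193.5,193.5
```

```text
0.02095722117201174 [ 3.2 -1.8 -4.5] [ 0.53  0.71 -0.04  1.84  0.05  0.59  2.14]
-174.31625957533117 0.15814287355658313
t 5.45 tcp [ 0.4856 -0.2932  0.06  ] yaw -173.7
[[-0.002, -0.016, 0.001, -0.001, 0.002, -0.042], [-0.003, -0.028, 0.001, -0.001, 0.002, -0.08], [-0.003, -0.028, 0.001, -0.001, 0.002, -0.08], [-0.003, -0.028, 0.001, -0.001, 0.002, -0.08]]
```

play_rows --pt "-0.002 -0.016 0 0 0 -0.042" --pt "-0.003 -0.028 0 0 0 -0.08" --pt "-0.003 -0.028 0 0 0 -0.08" --pt "-0.003 -0.028 0 0 0 -0.08"

```text
time: 5.78
eef_pos: [0.4886, -0.3131, 0.0599]
tcp_rot: [-0.0, -0.115, 0.993, -0.0]
contact_force: [-1.2, -1.5, 1.6]
width: 0.0209
gripper_force: 31.5
```

```bash
python3 st.py - 187,181,175,169,163,157,152,150
```

```text
0.020893029091153075 [-1.2 -1.5  1.6] [ 0.58  0.72 -0.08  1.8   0.09  0.63  2.25]
-167.0260399524892 0.1584162758761887
t 5.7833 tcp [ 0.4886 -0.3131  0.0599] yaw -166.8
[[-0.003, 0.022, 0.001, -0.0, -0.0, 0.069], [-0.007, 0.043, 0.001, -0.0, -0.0, 0.136], [-0.012, 0.065, 0.001, -0.0, -0.0, 0.202], [-0.02, 0.085, 0.001, -0.0, -0.0, 0.269], [-0.03, 0.104, 0.001, -0.0, -0.0, 0.336], [-0.042, 0.123, 0.001, -0.0, -0.0, 0.402], [-0.054, 0.137, 0.001, -0.0, -0.0, 0.458], [-0.059, 0.142, 0.001, -0.001, -0.0, 0.48]]
```

play_rows --pt "-0.003 0.022 0 0 0 0.069" --pt "-0.007 0.043 0 0 0 0.136" --pt "-0.012 0.065 0 0 0 0.202" --pt "-0.02 0.085 0 0 0 0.269" --pt "-0.03 0.104 0 0 0 0.336" --pt "-0.042 0.123 0 0 0 0.402" --pt "-0.054 0.137 0 0 0 0.458" --pt "-0.059 0.142 0 0 0 0.48"

```text
time: 6.45
eef_pos: [0.5083, -0.1963, 0.0599]
tcp_rot: [0.001, 0.259, 0.966, -0.0]
contact_force: [-1.4, -3.4, 0.9]
width: 0.0209
gripper_force: 31.9
```

```bash
python3 st.py s2 144,138.5,138.5,138.5
```

```text
0.020940236572938184 [-1.4 -3.4  0.9] [ 0.23  0.69  0.15  1.9  -0.18  0.56  1.55]
148.91007462362833 0.15727857245801777
t 6.45 tcp [ 0.5083 -0.1963  0.0599] yaw 150.0
[[-0.001, 0.018, 0.001, 0.0, 0.001, 0.066], [-0.005, 0.038, 0.001, 0.0, 0.001, 0.128], [-0.005, 0.038, 0.001, 0.0, 0.001, 0.128], [-0.005, 0.038, 0.001, 0.0, 0.001, 0.128]]
```

View pics/s2.png

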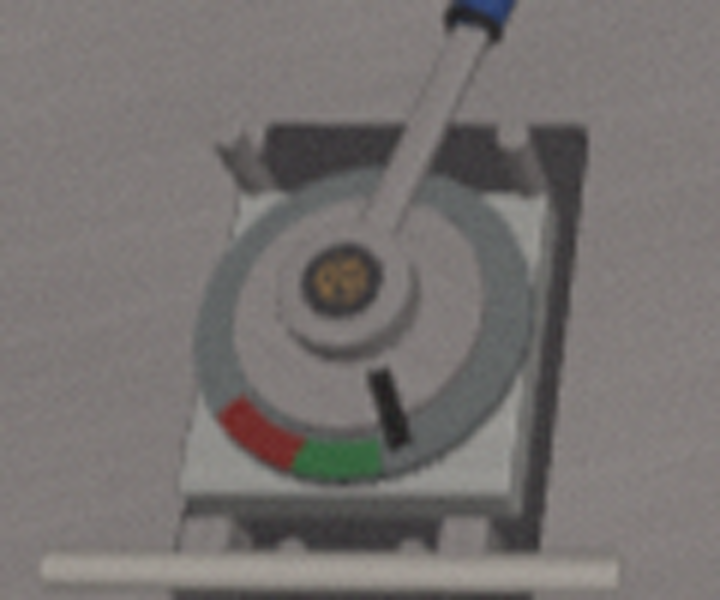

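The pointer now runs from (379,373) to (397,446), just short of green.

```bash
python3 pt.py 379,373 397,446; python3 st.py - 146,142,138,137
```

```text
379,373 0.0276 2.8
397,446 0.0563 4.4
0.021049955062934524 [-1.  -2.   1.6] [ 0.23  0.69  0.15  1.9  -0.18  0.56  1.55]
148.75958647028028 0.15730425923472705
t 6.5 tcp [ 0.5085 -0.1959  0.0599] yaw 150.0
[[-0.001, 0.01, 0.001, 0.0, 0.0, 0.045], [-0.002, 0.025, 0.001, 0.0, 0.0, 0.089], [-0.005, 0.039, 0.001, 0.0, 0.0, 0.134], [-0.006, 0.043, 0.001, 0.0, 0.0, 0.145]]
```

play_rows --pt "-0.001 0.01 0 0 0 0.045" --pt "-0.002 0.025 0 0 0 0.089" --pt "-0.005 0.039 0 0 0 0.134" --pt "-0.006 0.043 0 0 0 0.145" --pt "-0.006 0.043 0 0 0 0.145" --pt "-0.006 0.043 0 0 0 0.145"

```text
time: 7.0
eef_pos: [0.5268, -0.172, 0.0599]
tcp_rot: [-0.001, 0.364, 0.931, 0.0]
contact_force: [-1.5, 1.6, 5.0]
width: 0.0213
gripper_force: 31.2
```

```bash
python3 st.py s3 137
```

```text
0.02127122670579888 [-1.5  1.6  5. ] [ 0.14  0.71  0.22  1.88 -0.26  0.59  1.35]
137.75797230845072 0.15690880517476238
t 7.0 tcp [ 0.5268 -0.172   0.0599] yaw 137.3
[[0.0, 0.003, 0.001, 0.0, -0.001, 0.003]]
```

View pics/s3.png

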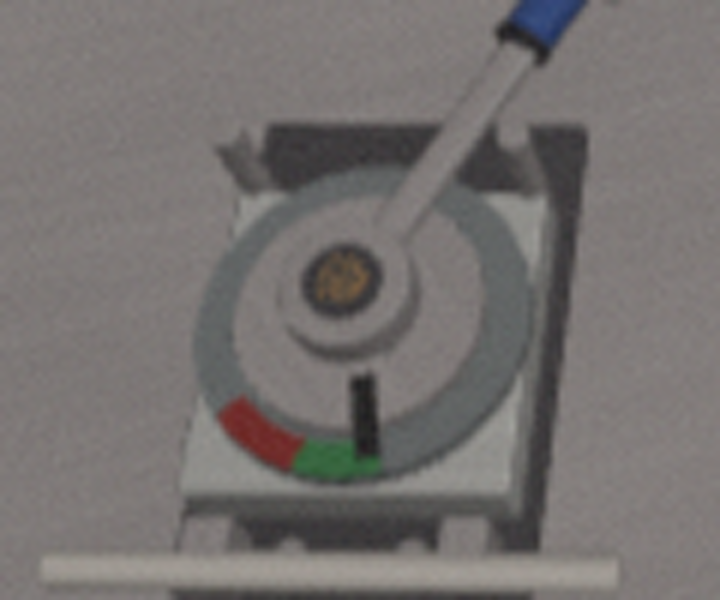

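The pointer's centre line runs from (362,376) to (367,457), inside the green, whose right end is at (382,456).

```bash
python3 pt.py 362,376 367,457 382,456 384,444 340,461 297,456 303,437; python3 st.py - 135.5
```

```text
362,376 0.0275 -9.6
367,457 0.0576 -6.2
382,456 0.0583 -1.1
384,444 0.0542 0.1
340,461 0.0583 -15.3
297,456 0.0586 -30.3
303,437 0.0518 -31.3
0.020787816910884677 [-1.4  1.1  5.3] [ 0.14  0.71  0.22  1.88 -0.26  0.59  1.35]
137.7982943872469 0.15688578708023687
t 7.05 tcp [ 0.5268 -0.1721  0.0599] yaw 137.3
[[0.0, 0.008, 0.001, 0.0, -0.001, 0.02]]
```

The pointer is about 7° inside the green edge, so I'll release here.

play_rows --pt "0 0 0 0 0 0" --pt "0 0 0 0 0 0" --pt "0 0 0 0 0 0" --pt "0 0 0 0 0 0" --pt "0 0 0 0 0 0" --pt "0 0 0 0 0 0" --pt "0 0 0 0 0 0" --pt "0 0 0 0 0 0" --jaw 1

```text
time: 7.72
eef_pos: [0.5275, -0.173, 0.0594]
tcp_rot: [-0.0, 0.365, 0.931, -0.0]
contact_force: [0.6, 0.1, 0.3]
width: 0.0857
gripper_force: 0.0
```

play_rows --pt "0 0 -0.04 0 0 0" --pt "0 0 -0.08 0 0 0" --pt "0 0 -0.12 0 0 0" --pt "0 0 -0.16 0 0 0" --pt "0 0 -0.2 0 0 0" --pt "0 0 -0.2 0 0 0" --pt "0 0 -0.2 0 0 0" --pt "0 0 -0.2 0 0 0"

```text
time: 8.38
eef_pos: [0.5269, -0.1725, 0.2089]
tcp_rot: [-0.001, 0.365, 0.931, 0.0]
contact_force: [0.1, 0.0, -0.4]
width: 0.0851
gripper_force: 0.0
```

```bash
python3 st.py s4 137
```

```text
0.08506289137148004 [ 0.1  0.  -0.4] [ 0.08  0.5   0.3   1.74 -0.18  0.93  1.28]
137.88571796112672 0.1565305654490101
t 8.3833 tcp [ 0.5269 -0.1725  0.2089] yaw 137.2
[[0.0, 0.003, 0.2, -0.0, -0.001, 0.002]]
```

View pics/s4.png

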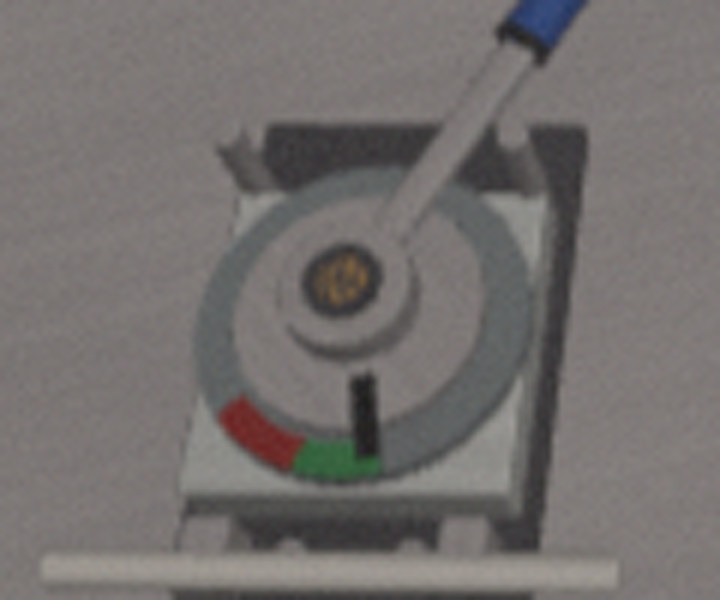

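The pointer is still in the green, at (362,376) to (367,457), and the gripper is clear of the wrench.

```bash
python3 -c "
from bench import ctrl; print(ctrl.sign_off())"
```

```text
the job is handed in; nothing more can be done
None
```

I tightened the blue clamp in two strokes until its pointer stood about 7° inside the green sector, released the wrench, left the yellow clamp alone and handed the job in at about 8.4 s; the sign-off gave no verdict.

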